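Scoop the sterile teething ball from the tub into the ramekin

TASK

The yellow teething ball in the blue tub has just been sterilized, so do not touch it with the gripper: take the orange scoop by its white handle, drive it along the tub floor towards the ramekin end so that the corner there stops the ball and it rides up into the scoop, lift it out in the scoop and tip it gently, from just over the rim, into the white ramekin. Then lay the scoop back on its green mat, right way up, and let go. Leave the ramekin, the bottle cap, the pink nipple and the blue mug where they stand.

Things in the scene. Friction and masses are not known exactly. Their poses are not given: they have to be found in the camera images.
- tub: Blue open tub, fixed: outside 280 (x) x 220 (y) x 65 mm high, walls and floor 5 mm thick (inner floor at height 5 mm). Origin: centre of its underside; x axis along its length, to the robot's left, towards the ramekin; inner face of that end wall at x = +135 mm, of the side walls at y = +-105 mm. The ball lies near one of the two corners of that end, a white bottle cap near the other.
- mat: Green mat, fixed, 290 (x) x 180 (y) x 4 mm thick. Origin: centre of its underside. The scoop starts on it, bowl flat, and goes back on it.
- scoop_grip (a point): Middle of the grasp on the white handle of the loose orange scoop (140 g); x to the nose, y across, z up when it lies flat. 102 mm above its underside, 97.5 mm behind the bowl's centre. Handle: bar 22 mm wide across y (pinch these flat cheeks, 60 N or more), 26 mm deep, leaning back 30 degrees: its axis runs up along (-0.5, 0, 0.87) for 30 mm from here, and down to the bowl for 95 mm.
- scoop_bowl (a point): Middle of the bowl, on its floor, 2.5 mm above the underside; x to the nose, y across, z up. Bowl x -51 to +50 mm; 84 mm wide, 78 inside; side walls 36 mm high, 12 mm from x = 15 on; rear wall 42; front open. Front edge at x = 50, 1 mm above the underside; a ramp rises from it to a 5 mm crest at x = 32, floor behind it 2.5 mm lower: the ball stays in until the nose is pitched down some 25 degrees.
- ball_center (a point): Centre of the hard, smooth yellow teething ball with a red band, 60 mm across, 60 g, loose; it rolls easily.
- ramekin_center (a point): Centre, half-way up, of the white ceramic ramekin: loose, 280 g, 42 mm high, rim 108 mm across outside and 98 mm inside, foot 100 mm, inner floor at 6 mm above the counter; z up.
- cap: White domed bottle cap standing in the tub near the other corner of the same end, 54 mm across, 44 mm high, loose, light. Origin: centre of its underside. Leave it alone.
- nipple: Pink silicone nipple standing on the counter, 56 mm across, 62 mm high. Origin: centre of its underside. Leave it alone.
- mug: Blue mug, 84 mm across, 90 mm high, standing beyond the tub. Origin: centre of its underside. Leave it alone.
Not all that is in view belongs to the job. Of the things shaped like the part that bears ball_center, the yellow one is meant. What is shaped like the part that bears ramekin_center but black is not meant.

How it is judged:
By the outcome, as a careful person would: the job done as asked, in the order asked, and still so for the second after the job is handed in, with the robot touching nothing.
It also fails if it takes over 58 s, if anything falls off the work surface, if the arm or the gripper's body presses on something with over 40 N, if the wrist force passes 120 N, or if a joint passes its speed limit or range.

ROBOT

A 7-joint arm with a two-finger parallel gripper is mounted at the origin on the work surface. World frame = base frame: x ahead of the robot, y to its left, z up, the work surface at z = 0. Lengths are in m, angles in degrees, forces in N, time in s.
With the tool pointing down it reaches from about 0.425 to 0.875 m from the base axis. Payload 4.7 kg.
Tool frame: the origin (TCP) lies at the very end of the fingers, on their centre line; the grasp point (between the pads) lies 19 mm behind it; z points along the fingers, y is the line along which they close (so a half turn about z gives the same grasp; the last joint's range is limited). The gripper opens to 87 mm and grips with 3 to 60 N. Pads are 19 mm wide; open, the fingers measure 117 mm over their backs; the gripper's body (75 mm by 190 mm) begins 51 mm behind the grasp point.
Start: joints at [77.412, 18.392, -4.016, 83.108, 1.295, 78.541, -3.26], TCP at [0.151, -0.632, 0.223] pointing down, gripper open.
Joint ranges: [-163.93, 163.93], [-17.29, 119.83], [-79.2, 71.16], [3.27, 140.29], [-89.18, 269.18], [5.43, 117.66], [-154.24, 154.24]. Speed limits (degrees/s): [147.25, 147.25, 180, 180, 180, 180, 180].

INTERFACE

Orientations are given as [roll, pitch, yaw] about the fixed x, y, z axes, in that order (R = Rz(yaw) Ry(pitch) Rx(roll)).
In Python, from cell import get_obs, read_camera, sign_off, silhouettes gives the robot as it stands.
- The arm moves only by the tool play_rows, never from a script. Its argument "steps" is a list that holds one entry, the list of rows, each a list of 7 numbers: the shift along the tool's x, y, z in m, then the turn, a rotation vector about the tool's x, y, z in rad, then the finger opening in m, from 0 to 0.087. A call has 1 to 12 rows; each row shifts and turns the commanded pose from where the row before left it, along the tool's axes as they then stand; what a row does not reach is not made up. A row lasts 1/10 s, in which the tool goes at most 50 mm and 8.59 degrees, less where a joint would pass 70% of its speed; a pose out of reach is approached as far as the arm can. A call is refused whole if a number of a shift passes 0.05 or a number of a turn 0.15, either way. A call with a gripper value outside its range is refused whole. The fingers move at their own pace and stop on an object; "force" is the grip in N (left out, the last holds). Time passes only in rows, so rows that do not move let the fingers close. It gives the time, the measured TCP pose, the force, the opening and the grip force at its end, in the units of the state.
- get_obs(): the state, without advancing time (a new reading comes with each control period).
- read_camera(name): name is "scene" or "top" or "wrist"; returns a dict with "frame" (384x512x3 uint8, red, green, blue), "intrinsics" (3x3 intrinsics, pixels), "k1" (the pictures are not rectified: a ray, as slopes to the right and down, at radius r is drawn at 1 + k1 r^2 times it, then the intrinsics apply), "view" (4x4, takes a point from world to camera coordinates). Camera axes: x right, y up, looking along -z (the intrinsics and any distortion apply to the point x, -y, -z); pixel columns grow to the right and rows downward; lengths in m; the calibration is good to about 2 mm. A picture is of the moment at which its call begins. There is no depth.
- sign_off(): hands the job in; it is judged then, once.
Trained networks look in the newest picture that a camera, given by its name, has taken for a name from the list of things; names that differ only in an ending like _2 or _b are one class to them, and where a whole thing is asked for, a point or a joint stands for the part that bears it (a point fixed in the world has none). Each returns a list of dicts, best first, with "p" (0 to 1); they miss things now and then, are a little off and sometimes report something else, mostly with a low value. They report only what shows in the picture. A call takes as long as a camera call. They do not tell look-alikes from the thing itself.
- silhouettes(camera, name): "pixels" (384x512 bool, what is visible of it) and "extent" ([left, top, right, bottom] in pixels, round what is visible of it).
The state is a dict: "time_s": time; "qpos": joint angles; "joint_velocities": joint speeds; "effort": joint torques, N m; "tool_pos": TCP position; "tool_rot": TCP orientation; "force": force on the tool from outside, world axes, zero at the start; "wrist_torque": the same for the moment, N m; "grip_width": finger opening in m; "grasp_force": force on a finger pad.
Only numpy, scipy, OpenCV 4.12 (cv2) and the standard library are available. Lean on these libraries where they do the work, as an engineer would, in place of code of your own. Each camera call takes 0.05 s, during which the arm holds its last target. There are 200 camera calls.

## Working session

There is one attempt and no reset: what is moved stays moved. The work goes in short steps, Python scripts to look and compute and a tool call to move; the robot and the scene stay as the last step left them, time stands still between calls to the robot, and variables do not carry over. Pictures are saved under pics/ and viewed, at most 10 in all, crops included, and the job is handed in when it is done.

Besides the shell and the picture viewer there is one more tool, called after "Emit:" as name(argument=value, ...), one argument or row to a line, values as JSON. play_rows: Moves the arm, as the interface text tells. Its arguments: {"type":"object","properties":{"steps":{"type":"array","items":{"type":"array","items":{"type":"array","items":{"type":"number"}}}},"force":{"type":"number"}},"required":["steps"]}

```bash
mkdir -p pics; ls
cat > h.py <<'E'
import numpy as np, cv2
from cell import *
def save(n,f):
    c=read_camera(n); cv2.imwrite(f,c['frame'][:,:,::-1]); return c
def ray(c,u,v):
    K=np.array(c['intrinsics']);V=np.array(c['view'])
    d=np.array([c['k1'],0,0,0],float)
    x=cv2.undistortPoints(np.array([[[u,v]]],float),K,d)[0,0]
    R=V[:3,:3];o=-R.T@V[:3,3]
    return o,R.T@np.array([x[0],-x[1],-1])
def atz(c,u,v,z):
    o,d=ray(c,u,v); return o+d*(z-o[2])/d[2]
def proj(c,P):
    V=np.array(c['view']);K=np.array(c['intrinsics'])
    p=(V[:3,:3]@np.atleast_2d(P).T).T+V[:3,3]
    s=p[:,:2]/-p[:,2:]; s[:,1]*=-1
    s=s*(1+c['k1']*(s**2).sum(1,keepdims=True))
    return s@K[:2,:2].T+K[:2,2]
E
python3 - <<'E'
from h import *
o=get_obs();print(o['time_s'],o['tool_pos'],o['tool_rot'],o['grip_width'])
for n in('scene','top'):
    c=save(n,f'pics/{n}0.png');print(n,np.round(c['view'],3).tolist(),c['k1'])
    for t in 'tub mat scoop_grip ball_center ramekin_center cap nipple mug'.split():
        for s in silhouettes(n,t)[:3]:
            m=s['pixels'];ys,xs=np.nonzero(m)
            print(t,round(s['p'],2),s['extent'],len(xs),xs.mean().round(1) if len(xs) else 0,ys.mean().round(1) if len(xs) else 0)
E
```

```text
pics
0.0 [ 0.15035646 -0.63179004  0.22144211] [-1.79888371e+02  7.21793512e-03  1.33918953e+01] 0.08678879109139276
scene [[-0.072, 0.997, 0.018, 0.019], [-0.777, -0.068, 0.625, 0.411], [0.625, 0.031, 0.78, -1.684], [0.0, 0.0, 0.0, 1.0]] -0.11244863134916314
tub 0.97 [201.4, 142.8, 298.7, 217.2] 4743 247.3 179.4
tub 0.28 [126.5, 147.5, 174.5, 194.7] 1035 151.3 173.9
mat 0.64 [125.4, 143.0, 188.8, 207.6] 2306 158.0 175.6
scoop_grip 0.83 [126.0, 143.5, 174.2, 194.3] 1030 151.4 173.3
ball_center 0.62 [268.0, 162.4, 283.3, 182.0] 228 276.2 170.9
ball_center 0.45 [303.6, 145.7, 320.7, 161.3] 194 312.9 154.7
ramekin_center 0.77 [336.7, 173.6, 369.2, 207.8] 836 353.5 188.1
ramekin_center 0.68 [351.9, 145.2, 385.1, 175.1] 666 367.2 158.7
cap 0.72 [124.2, 143.9, 187.7, 206.3] 2194 158.2 175.2
cap 0.67 [258.5, 188.7, 273.7, 202.7] 186 264.3 195.5
mug 0.64 [209.5, 220.9, 241.9, 271.1] 1000 225.2 244.5
top [[0.023, -1.0, 0.02, -0.023], [0.995, 0.025, 0.093, -0.585], [-0.093, 0.018, 0.996, -1.093], [0.0, 0.0, 0.0, 1.0]] 0.02047341623409883
tub 0.63 [194.7, 166.6, 298.1, 252.1] 5933 250.2 208.5
mat 0.91 [316.8, 175.1, 380.6, 263.5] 3975 348.9 221.5
scoop_grip 0.59 [325.4, 185.8, 395.4, 222.8] 1154 353.5 206.7
ball_center 0.88 [166.7, 243.4, 188.5, 259.8] 295 177.1 248.8
ball_center 0.75 [211.1, 212.6, 230.5, 230.3] 285 219.9 219.9
ramekin_center 0.89 [91.1, 230.9, 132.0, 269.0] 1075 111.3 250.0
ramekin_center 0.64 [117.1, 189.3, 155.5, 224.7] 1027 135.3 204.5
cap 0.74 [224.0, 176.0, 243.5, 192.2] 220 232.3 186.1
nipple 0.53 [155.1, 143.9, 169.9, 158.2] 223 162.9 150.1
mug 0.93 [253.0, 101.7, 281.8, 140.3] 722 266.8 123.3
```

Run:
```python
import cv2
a=cv2.imread('pics/top0.png')[90:290,70:420];cv2.imwrite('pics/t1.png',cv2.resize(a,(800,457),interpolation=cv2.INTER_CUBIC))
a=cv2.imread('pics/scene0.png')[110:290,100:400];cv2.imwrite('pics/s1.png',cv2.resize(a,(800,480),interpolation=cv2.INTER_CUBIC))
```

```text
(no output)
```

View pics/t1.png

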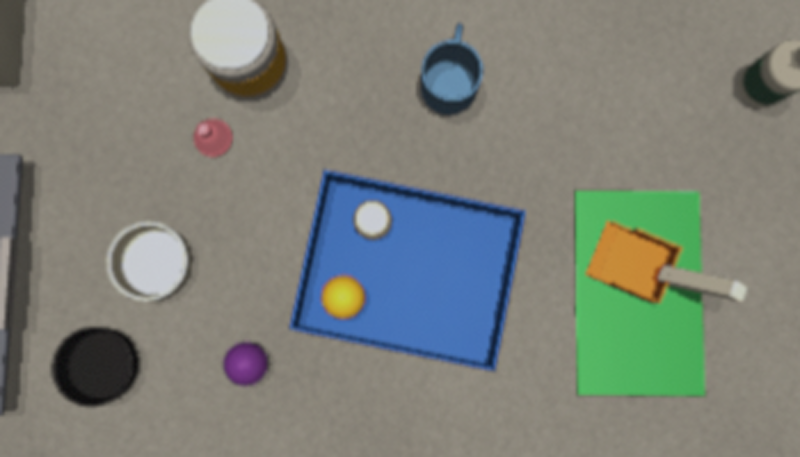

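View pics/s1.png

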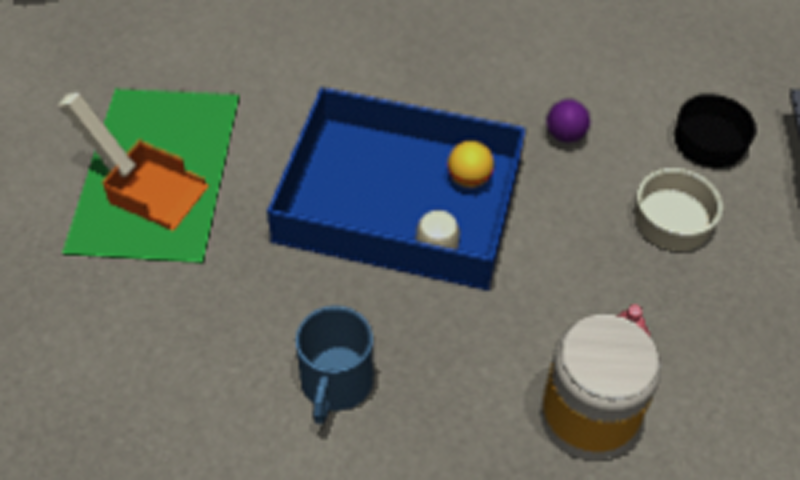

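Top view: scoop on the mat with its handle pointing right (crop 740,290) and the nose to the left. The yellow ball is in the tub's near-left corner (343,298), the cap in the other corner (372,219) and the white ramekin at (148,262). The black ramekin and purple ball are decoys. Next I fit poses with models in both cameras.

```bash
cat >> h.py <<'E'
from scipy.optimize import minimize
def box(x0,x1,y0,y1,z0,z1): return np.array([[x,y,z] for x in(x0,x1) for y in(y0,y1) for z in(z0,z1)])
def cyl(r0,r1,z0,z1,n=40):
    a=np.arange(n)*2*np.pi/n; return np.vstack([np.c_[r*np.cos(a),r*np.sin(a),0*a+z] for r,z in((r0,z0),(r1,z1))])
TUB=box(-.14,.14,-.11,.11,0,.065); MAT=box(-.145,.145,-.09,.09,0,.004)
BOWL=np.vstack([box(-.051,.015,-.042,.042,0,.036),box(-.051,-.049,-.042,.042,0,.042),box(.015,.05,-.042,.042,0,.003),box(.015,.045,-.042,.042,0,.012)])
RAM=cyl(.05,.054,0,.042)
def place(P,x,y,yaw,z=0):
    c,s=np.cos(yaw),np.sin(yaw); return P@np.array([[c,s,0],[-s,c,0],[0,0,1]])+[x,y,z]
def fit(P,views,x0,z=0,sym=False,S=8):
    # views: list of (cam,mask); hull overlap at S/.. supersampling
    ms=[]
    for c,m in views:
        ys,xs=np.nonzero(m);b=(xs.min()-6,ys.min()-6,xs.max()+7,ys.max()+7)
        mm=cv2.resize(m[b[1]:b[3],b[0]:b[2]].astype(np.float32),None,fx=S,fy=S,interpolation=cv2.INTER_LINEAR)>.5
        ms.append((c,mm,b))
    def f(p):
        t=0
        for c,mm,b in ms:
            q=(proj(c,place(P,p[0],p[1],0 if sym else p[2],z))-[b[0],b[1]]+.5)*S-.5
            im=np.zeros(mm.shape,np.uint8);cv2.fillConvexPoly(im,cv2.convexHull(np.round(q*16).astype(np.int32)),1,shift=4)
            t+=((im>0)!=mm).sum()/mm.sum()
        return t/len(ms)
    n=2 if sym else 3
    sx=np.vstack([x0[:n]]+[np.array(x0[:n])+d for d in (np.eye(3)*[.02,.02,.15])[:n,:n]])
    for _ in range(2):
        r=minimize(f,x0[:n],method='Nelder-Mead',options=dict(initial_simplex=sx,xatol=1e-5,fatol=1e-6)); x0=r.x; sx=np.vstack([x0]+[x0+d for d in (np.eye(3)*[-.008,.008,-.06])[:n,:n]])
    return r.x,r.fun
def big(m):
    n,l,s,_=cv2.connectedComponentsWithStats(m.astype(np.uint8)); return l==1+np.argmax(s[1:,4])
def hsv(c): return cv2.cvtColor(c['frame'],cv2.COLOR_RGB2HSV).astype(int)
def fillhull(m):
    k=cv2.findContours(m.astype(np.uint8),0,2)[0]; o=np.zeros(m.shape,np.uint8);cv2.fillConvexPoly(o,cv2.convexHull(np.vstack(k)),1);return o>0
E
python3 - <<'E'
from h import *
C={n:read_camera(n) for n in('top','scene')}
H={n:hsv(C[n]) for n in C}
def col(n,lo,hi,s,v=40): h=H[n]; return big((h[...,0]>=lo)&(h[...,0]<=hi)&(h[...,1]>s)&(h[...,2]>v))
import itertools
T=C['top']
M={}
for n in C:
    M[n]=dict(tub=fillhull(col(n,100,125,140,25)),mat=fillhull(col(n,50,75,100)),bowl=fillhull(col(n,5,17,150,60)),ball=col(n,20,32,120,60))
    for k,m in M[n].items():
        ys,xs=np.nonzero(m);print(n,k,m.sum(),xs.min(),ys.min(),xs.max(),ys.max(),xs.mean().round(1),ys.mean().round(1))
init={}
for k,P,z in(('tub',TUB,0),('mat',MAT,0),('bowl',BOWL,.004)):
    ys,xs=np.nonzero(M['top'][k]);p=atz(T,xs.mean(),ys.mean(),.02)
    # pixel-left = +y
    yaw0={'tub':np.radians(80),'mat':np.radians(90),'bowl':np.radians(75)}[k]
    for vs in(['top'],['scene'],['top','scene']):
        r,f=fit(P,[(C[n],M[n][k]) for n in vs],[p[0],p[1],yaw0],z)
        print(k,vs,np.round(r[:2],4),np.degrees(r[2]).round(1),round(f,3))
a=np.linspace(0,np.pi,13);b=np.arange(24)*np.pi/12
SPH=.03*np.array([[np.sin(i)*np.cos(j),np.sin(i)*np.sin(j),np.cos(i)] for i in a for j in b])
for vs in(['top'],['scene']):
    ys,xs=np.nonzero(M[vs[0]]['ball']);p=atz(C[vs[0]],xs.mean(),ys.mean(),.035)
    r,f=fit(SPH,[(C[n],M[n]['ball']) for n in vs],[p[0],p[1]],.035,True);print('ball',vs,p.round(4),r.round(4),f)
from cell import silhouettes
def near(n,t,u,v):
    for s in silhouettes(n,t):
        ys,xs=np.nonzero(s['pixels'])
        if abs(xs.mean()-u)+abs(ys.mean()-v)<15:return s['pixels']
for n,u,v in(('top',135,204.5),('scene',353.5,188)):
    m=fillhull(near(n,'ramekin_center',u,v));ys,xs=np.nonzero(m);p=atz(C[n],xs.mean(),ys.mean(),.021)
    print('ram',n,fit(RAM,[(C[n],m)],[p[0],p[1]],0,True))
for n,t,u,v,z in(('top','cap',232,186,.03),('scene','cap',264,195,.03),('top','nipple',163,150,.02)):
    m=near(n,t,u,v)
    if m is not None: ys,xs=np.nonzero(m);print(t,n,atz(C[n],xs.mean(),ys.mean(),z).round(4))
E
```

```text
top tub 6439 197 165 298 250 248.2 207.9
top mat 4905 322 174 377 262 349.2 218.2
top bowl 3204 447 88 497 153 471.7 120.5
top ball 236 211 211 228 228 219.7 219.7
scene tub 5186 201 143 296 217 249.1 179.9
scene mat 3257 124 143 189 208 157.5 176.0
scene bowl 2191 0 212 46 276 18.0 240.4
scene ball 181 268 163 284 176 276.2 169.5
tub ['top'] [0.5278 0.0091] 79.7 0.024
tub ['scene'] [0.5312 0.0109] 80.0 0.018
tub ['top', 'scene'] [0.5294 0.01  ] 79.7 0.026
mat ['top'] [ 0.5062 -0.3196] 180.5 0.022
mat ['scene'] [ 0.51   -0.3175] 180.8 0.017
mat ['top', 'scene'] [ 0.4888 -0.2637] 91.1 0.486
bowl ['top'] [ 0.7898 -0.7184] 73.6 0.653Traceback (most recent call last):
  File "<stdin>", line 18, in <module>
  File "h.py", line 33, in fit
    mm=cv2.resize(m[b[1]:b[3],b[0]:b[2]].astype(np.float32),None,fx=S,fy=S,interpolation=cv2.INTER_LINEAR)>.5
       ~~~~~~~~~~^^^^^^^^^^^^^^^^^^^^^^^^^^^^^^^^^^^^^^^^^^^^^^^^^^^^^^^^^^^^^^^^^^^^^^^^^^^^^^^^^^^^^^^^^
cv2.error: OpenCV(4.12.0) /io/opencv/modules/imgproc/src/resize.cpp:4208: error: (-215:Assertion failed) !ssize.empty() in function 'resize'
```

Run:
```python
from h import *
C={n:read_camera(n) for n in('top','scene')}
H={n:hsv(C[n]) for n in C}
ROI={'top':(300,160,400,280),'scene':(100,130,200,220)}
def col(n,lo,hi,s,v=40,roi=None):
    h=H[n]; m=(h[...,0]>=lo)&(h[...,0]<=hi)&(h[...,1]>s)&(h[...,2]>v)
    if roi: w=np.zeros_like(m);w[roi[1]:roi[3],roi[0]:roi[2]]=1;m&=w
    return big(m)
B={n:fillhull(col(n,5,17,150,60,ROI[n])) for n in C}
for vs in(['top'],['scene'],['top','scene']):
    r,f=fit(BOWL,[(C[n],B[n]) for n in vs],[.52,-.3,np.radians(75)],.004);print('bowl',vs,r[:2].round(4),np.degrees(r[2]).round(1),round(f,3))
a=np.linspace(0,np.pi,13);b=np.arange(24)*np.pi/12
SPH=.03*np.array([[np.sin(i)*np.cos(j),np.sin(i)*np.sin(j),np.cos(i)] for i in a for j in b])
for n in C:
    m=fillhull(col(n,15,34,120,60,{'top':(195,195,250,250),'scene':(255,150,300,190)}[n]))
    ys,xs=np.nonzero(m);p=atz(C[n],xs.mean(),ys.mean(),.035)
    r,f=fit(SPH,[(C[n],m)],[p[0],p[1]],.035,True);print('ball',n,p.round(4),r.round(4),f)
def near(n,t,u,v):
    for s in silhouettes(n,t):
        ys,xs=np.nonzero(s['pixels'])
        if abs(xs.mean()-u)+abs(ys.mean()-v)<15:return s['pixels']
for n,u,v in(('top',135,204.5),('scene',353.5,188)):
    m=near(n,'ramekin_center',u,v)
    if m is None: continue
    m=fillhull(m);ys,xs=np.nonzero(m);p=atz(C[n],xs.mean(),ys.mean(),.021)
    print('ram',n,fit(RAM,[(C[n],m)],[p[0],p[1]],0,True))
for n,t,u,v,z in(('top','cap',232,186,.03),('scene','cap',264,195,.03),('top','nipple',163,150,.02)):
    m=near(n,t,u,v)
    if m is not None: ys,xs=np.nonzero(m);print(t,n,atz(C[n],xs.mean(),ys.mean(),z).round(4))
```

```text
bowl ['top'] [ 0.5486 -0.3021] 70.7 0.127
bowl ['scene'] [ 0.5531 -0.3019] 67.4 0.059
bowl ['top', 'scene'] [ 0.5517 -0.3022] 67.6 0.098
ball top [0.489  0.0982 0.035 ] [0.4892 0.0979] 0.1180521991300145
ball scene [0.4894 0.0989 0.035 ] [0.49   0.0988] 0.08051325437112239
ram top (array([0.53043597, 0.36371322]), np.float64(0.032881742994692015))
ram scene (array([0.5341514 , 0.36548293]), np.float64(0.041416453985888))
cap top [0.5958 0.0609 0.03  ]
cap scene [0.597  0.0641 0.03  ]
nipple top [0.7077 0.2894 0.02  ]
```

```bash
cat >> h.py <<'E'
from scipy.spatial.transform import Rotation as Ro
from scipy.linalg import logm,expm
def cur():
    o=get_obs();T=np.eye(4);T[:3,:3]=Ro.from_euler('xyz',o['tool_rot'],degrees=True).as_matrix();T[:3,3]=o['tool_pos'];return T
def scoopT(bx,by,bz,yaw,pitch=0):  # bowl frame, floor-point; pitch>0 nose down
    T=np.eye(4);T[:3,:3]=Ro.from_euler('xyz',[0,pitch,yaw],degrees=True).as_matrix();T[:3,3]=[bx,by,bz];return T
def gripT(lean=30,back=0): # tool in bowl frame
    T=np.eye(4);a=np.radians(lean);s,c=np.sin(a),np.cos(a)
    z=np.array([s,0,-c]);x=np.array([c,0,s]);y=np.array([0,-1,0]);T[:3,:3]=np.c_[x,y,z]
    T[:3,3]=np.array([-.0975,0,.0995])+z*(.019-back);return T
def rows(T0,T1,n=None):
    R=np.linalg.inv(T0)@T1
    a=Ro.from_matrix(R[:3,:3]).magnitude();d=np.linalg.norm(R[:3,3])
    if n is None:n=int(np.ceil(max(a/.13,d/.045,1)))
    D=np.real(expm(np.real(logm(R))/n));r=np.r_[D[:3,3],Ro.from_matrix(D[:3,:3]).as_rotvec()]
    print(n,'rows',r.round(4).tolist());return n,r
E
python3 - <<'E'
from h import *
T=cur();G=scoopT(.551,-.302,.0065,69)@gripT(30,.10);print(G[:3,3]);rows(T,G)
E
```

```text
[ 0.50154522 -0.4308341   0.17614806]
10 rows [0.0399, 0.0066, 0.0141, 0.0254, 0.0482, -0.0947]
```

Emit:
play_rows(
  steps=[
    [[0.04,0.0066,0.014,0.0254,0.048,-0.095,0.087],[0.04,0.0066,0.014,0.0254,0.048,-0.095,0.087],[0.04,0.0066,0.014,0.0254,0.048,-0.095,0.087],[0.04,0.0066,0.014,0.0254,0.048,-0.095,0.087],[0.04,0.0066,0.014,0.0254,0.048,-0.095,0.087],[0.04,0.0066,0.014,0.0254,0.048,-0.095,0.087],[0.04,0.0066,0.014,0.0254,0.048,-0.095,0.087],[0.04,0.0066,0.014,0.0254,0.048,-0.095,0.087],[0.04,0.0066,0.014,0.0254,0.048,-0.095,0.087],[0.04,0.0066,0.014,0.0254,0.048,-0.095,0.087],[0,0,0,0,0,0,0.087],[0,0,0,0,0,0,0.087]],
  ],
  force=60,
)

```text
time_s: 2.55
tool_pos: [0.5025, -0.4293, 0.177]
tool_rot: [-180.0, -29.9, 69.2]
force: [-0.1, -0.8, -0.4]
grip_width: 0.087
grasp_force: 0.0
```

Run:
```python
from h import *
c=save('wrist','pics/w1.png')
T=cur();G=scoopT(.551,-.302,.0065,69)@gripT(30,.10);print(T.round(3),get_obs()['qpos'].round(0) if hasattr(get_obs()['qpos'],'round') else get_obs()['qpos']);rows(T,G)
G=scoopT(.551,-.302,.0065,69)
# model overlay of bowl and handle
q=lambda p:proj(c,(G[:3,:3]@np.array(p,float).T).T+G[:3,3])
im=c['frame'][:,:,::-1].copy()
for p in ([[-.051,-.042,0],[.05,-.042,0],[.05,.042,0],[-.051,.042,0]],[[-.051,-.042,.04],[-.051,.042,.04]],[[-.0975-.015,0,.0995+.026],[-.0975,0,.0995],[-.05,0,.017]]):
    cv2.polylines(im,[np.round(q(p)).astype(int).reshape(-1,1,2)],False,(255,0,255),1)
cv2.imwrite('pics/w1o.png',im)
```

```text
[[ 0.31   0.934  0.177  0.501]
 [ 0.81  -0.357  0.465 -0.431]
 [ 0.497 -0.001 -0.867  0.177]
 [ 0.     0.     0.     1.   ]] [ 68.  35. -24.  73. -13.  88.  27.]
1 rows [-0.0003, 0.0002, 0.0007, -0.0014, 0.0029, 0.0008]
```

View pics/w1o.png

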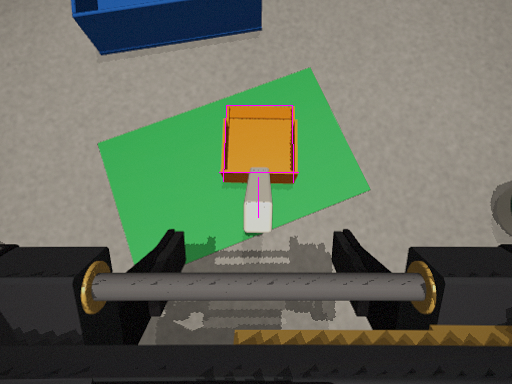

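The overlay matches the scoop within a millimetre or two (handle at column 259, bowl front edge at row 105). Advancing along the handle and gripping.

Emit:
play_rows(
  steps=[
    [[0,0,0.034,0,0.002,0,0.087],[0,0,0.034,0,0,0,0.087],[0,0,0.022,0,0,0,0.087],[0,0,0.01,0,0,0,0.06],[0,0,0,0,0,0,0.02],[0,0,0,0,0,0,0.0],[0,0,0,0,0,0,0.0],[0,0,0,0,0,0,0.0],[0,0,0,0,0,0,0.0],[0,0,0,0,0,0,0.0]],
  ],
  force=60,
)

```text
time_s: 3.6
tool_pos: [0.5198, -0.3836, 0.091]
tool_rot: [180.0, -30.0, 69.1]
force: [-0.9, -0.8, -0.6]
grip_width: 0.0389
grasp_force: 0.0
```

Run:
```python
from h import *
T=cur();print(T[:3,3].round(4),get_obs()['grip_width'],get_obs()['grasp_force']);rows(T,scoopT(.551,-.302,.0065,69)@gripT())
```

```text
[ 0.5198 -0.3836  0.091 ] 0.038915464715507136 0.0
1 rows [-0.0013, -0.0001, 0.001, -0.0007, -0.0002, 0.002]
```

Emit:
play_rows(
  steps=[
    [[0,0,0,0,0,0,0.0],[0,0,0,0,0,0,0.0],[0,0,0,0,0,0,0.0],[0,0,0,0,0,0,0.0],[0,0,0,0,0,0,0.0],[0,0,0,0,0,0,0.0]],
  ],
  force=60,
)

```text
time_s: 4.2
tool_pos: [0.5199, -0.3833, 0.0907]
tool_rot: [180.0, -30.0, 69.1]
force: [0.8, 0.3, -0.0]
grip_width: 0.0218
grasp_force: 59.8
```

Emit:
play_rows(
  steps=[
    [[0.01,0,-0.0173,0,0,0,0.0],[0.015,0,-0.026,0,0,0,0.0],[0.02,0,-0.0346,0,0,0,0.0],[0.02,0,-0.0346,0,0,0,0.0],[0.01,0,-0.0173,0,0,0,0.0],[0,0,0,0,0,0,0.0],[0,0,0,0,0,0,0.0]],
  ],
)

```text
time_s: 4.9
tool_pos: [0.5192, -0.3833, 0.2393]
tool_rot: [-179.9, -30.0, 69.1]
force: [-0.5, -0.1, -2.5]
grip_width: 0.0215
grasp_force: 59.8
```

```bash
cat > look.py <<'E'
from h import *
import sys
# fit scoop pose relative to tool from the wrist view (in-hand): overlay with nominal
c=read_camera('wrist');G=cur()@np.linalg.inv(gripT())
q=lambda p:proj(c,(G[:3,:3]@np.array(p,float).T).T+G[:3,3])
im=c['frame'][:,:,::-1].copy()
for p in ([[-.051,-.042,0],[.05,-.042,0],[.05,.042,0],[-.051,.042,0]],[[-.051,-.042,.04],[-.051,.042,.04]]):
    cv2.polylines(im,[np.round(q(p)).astype(int).reshape(-1,1,2)],False,(255,0,255),1)
cv2.imwrite(sys.argv[1],im)
print('bowl est',G[:3,3].round(4),Ro.from_matrix(G[:3,:3]).as_euler('xyz',degrees=True).round(1))
E
python3 look.py pics/w2.png
python3 - <<'E'
from h import *
print(get_obs()['grip_width'],get_obs()['grasp_force'])
ya=79.8;a=np.radians(ya);X=np.array([np.cos(a),np.sin(a)]);Y=np.array([-X[1],X[0]]);tub=np.array([.5295,.010])
b=tub+X*(-.035)+Y*.059
T=cur()
G1=scoopT(*b,.17,ya)@gripT();G2=scoopT(*b,.0085,ya)@gripT()
print(b,G1[:3,3]);rows(T,G1);rows(G1,G2)
E
```

```text
bowl est [ 0.5499 -0.3006  0.1554] [ 0.2 -0.1 69.1]
0.021622501020315658 59.81104049831629
[ 0.46523449 -0.01399885] [ 0.44965104 -0.10060806  0.25304552]
7 rows [0.0322, -0.0208, 0.0162, 0.0129, -0.0002, -0.0232]
4 rows [-0.0202, -0.0, 0.035, 0.0, -0.0, -0.0]
```

View pics/w2.png

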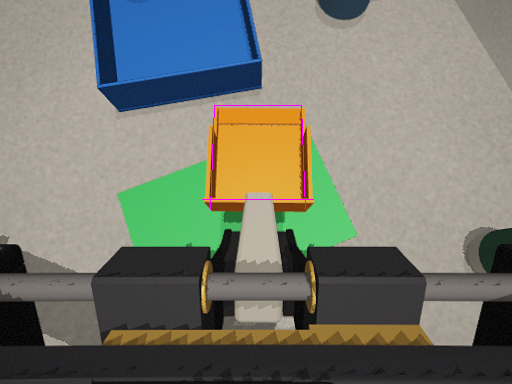

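Emit:
play_rows(
  steps=[
    [[0.032,-0.021,0.016,0.013,0,-0.023,0],[0.032,-0.021,0.016,0.013,0,-0.023,0],[0.032,-0.021,0.016,0.013,0,-0.023,0],[0.032,-0.021,0.016,0.013,0,-0.023,0],[0.032,-0.021,0.016,0.013,0,-0.023,0],[0.032,-0.021,0.016,0.013,0,-0.023,0],[0.032,-0.021,0.016,0.013,0,-0.023,0],[0,0,0,0,0,0,0],[0,0,0,0,0,0,0]],
  ],
)

```text
time_s: 5.85
tool_pos: [0.448, -0.1019, 0.2542]
tool_rot: [-180.0, -30.0, 79.8]
force: [0.0, -0.1, -1.7]
grip_width: 0.0217
grasp_force: 59.8
```

```bash
python3 look.py pics/w3.png
python3 - <<'E'
from h import *
# refit tub + ball w/ wrist: overlay tub rim
c=read_camera('wrist');im=cv2.imread('pics/w3.png')
q=place(np.array([[.14,.11,.065],[.14,-.11,.065],[-.14,-.11,.065],[-.14,.11,.065],[.14,.11,.065]]),.5295,.010,np.radians(79.8))
cv2.polylines(im,[np.round(proj(c,q)).astype(int).reshape(-1,1,2)],False,(0,255,255),1)
q=place(np.array([[.135,.105,.005],[.135,-.105,.005],[-.135,-.105,.005],[-.135,.105,.005],[.135,.105,.005]]),.5295,.010,np.radians(79.8))
cv2.polylines(im,[np.round(proj(c,q)).astype(int).reshape(-1,1,2)],False,(0,255,0),1)
cv2.imwrite('pics/w3.png',im)
h=hsv(c);m=big((h[...,0]>19)&(h[...,0]<34)&(h[...,1]>110)&(h[...,2]>80));ys,xs=np.nonzero(m);print(m.sum(),xs.min(),xs.max(),ys.min(),ys.max());p=atz(c,xs.mean(),ys.mean(),.035)
a=np.radians(79.8);d=p[:2]-[.5295,.010];print('ball',p,'tub',d@[np.cos(a),np.sin(a)],d@[-np.sin(a),np.cos(a)])
E
```

```text
bowl est [ 0.4641 -0.0165  0.1713] [ 0.  -0.  79.7]
4407 204 312 137 202
ball [0.46936344 0.00521364 0.035     ] tub -0.01535997830768899 0.05833854325084698
```

View pics/w3.png

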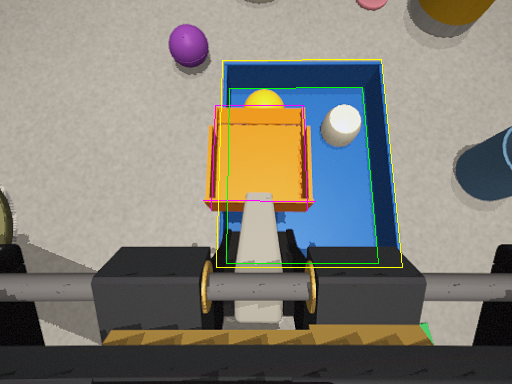

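The tub overlay agrees to about 1 px. The ball (264,97) sits ahead of the bowl and the cap (341,125) is well clear. Lowering now.

Emit:
play_rows(
  steps=[
    [[-0.02,0.0015,0.0346,0,0,0,0],[-0.02,0,0.0346,0,0,0,0],[-0.02,0,0.0346,0,0,0,0],[-0.014,0,0.0242,0,0,0,0],[-0.005,0,0.0087,0,0,0,0],[0,0,0,0,0,0,0],[0,0,0,0,0,0,0]],
  ],
)

```text
time_s: 6.65
tool_pos: [0.4517, -0.1035, 0.0987]
tool_rot: [179.8, -30.0, 79.8]
force: [-0.1, 0.0, -1.2]
grip_width: 0.0214
grasp_force: 59.8
```

```bash
cat > st.py <<'E'
from h import *
o=get_obs();G=cur()@np.linalg.inv(gripT());a=np.radians(79.8);d=G[:2,3]-[.5295,.010]
print(o['time_s'],'bowl in tub',(d@[np.cos(a),np.sin(a)]).round(4),(d@[-np.sin(a),np.cos(a)]).round(4),'z',G[2,3].round(4),Ro.from_matrix(G[:3,:3]).as_euler('xyz',degrees=True).round(2),np.round(o['force'],1))
E
python3 st.py;python3 st.py
```

```text
6.65 bowl in tub -0.0374 0.0561 z 0.0157 [-1.600e-01 -5.000e-02  7.968e+01] [-0.1  0.  -1.2]
6.65 bowl in tub -0.0374 0.0561 z 0.0157 [-1.600e-01 -5.000e-02  7.968e+01] [-0.1  0.  -1.2]
```

Emit:
play_rows(
  steps=[
    [[-0.002,0,0.0035,0,0,0,0],[-0.001,0,0.0017,0,0,0,0],[-0.0005,0,0.0009,0,0,0,0],[0,0,0,0,0,0,0],[0,0,0,0,0,0,0]],
  ],
)

```text
time_s: 7.15
tool_pos: [0.4512, -0.1032, 0.0915]
tool_rot: [179.8, -30.0, 79.8]
force: [-2.1, -2.1, 6.0]
grip_width: 0.0216
grasp_force: 59.8
```

Emit:
play_rows(
  steps=[
    [[-0.0005,0,0.0009,0,0,0,0],[0,0,0,0,0,0,0],[0,0,0,0,0,0,0]],
  ],
)

```text
time_s: 7.45
tool_pos: [0.4512, -0.1034, 0.0915]
tool_rot: [179.8, -30.0, 79.8]
force: [-5.0, -3.0, 12.8]
grip_width: 0.0218
grasp_force: 59.8
```

```bash
python3 st.py
```

```text
7.45 bowl in tub -0.0374 0.0567 z 0.0085 [-1.400e-01 -4.000e-02  7.972e+01] [-5.  -3.  12.8]
```

Emit:
play_rows(
  steps=[
    [[0.0089,-0.0005,0.0046,0,0,0,0],[0.0087,0,0.005,0,0,0,0],[0.0087,0,0.005,0,0,0,0],[0.0087,0,0.005,0,0,0,0],[0.0043,0,0.0025,0,0,0,0],[0.0026,0,0.0015,0,0,0,0],[0.0026,0,0.0015,0,0,0,0],[0.0026,0,0.0015,0,0,0,0],[0.0026,0,0.0015,0,0,0,0],[0,0,0,0,0,0,0]],
  ],
)

```text
time_s: 8.45
tool_pos: [0.4619, -0.0476, 0.0916]
tool_rot: [179.7, -30.0, 79.8]
force: [-0.5, -3.8, 6.5]
grip_width: 0.0216
grasp_force: 59.9
```

```bash
python3 st.py
cat > bl.py <<'E'
from h import *
a=np.radians(79.8)
for n in('scene','top'):
    c=read_camera(n);h=hsv(c);m=(h[...,0]>=15)&(h[...,0]<=34)&(h[...,1]>120)&(h[...,2]>60)
    for n1,r in(('scene',(200,140,300,220)),('top',(195,165,300,255))):
        if n1==n: w=np.zeros_like(m);w[r[1]:r[3],r[0]:r[2]]=1;m&=w
    if not m.any(): print(n,'none');continue
    h0=h[...,0];mm=m&(h0>19)
    ys,xs=np.nonzero(big(mm));p=atz(c,(xs.min()+xs.max())/2,(ys.min()+ys.max())/2,.037);d=p[:2]-[.5295,.010]
    print(n,len(xs),'ball tub',(d@[np.cos(a),np.sin(a)]).round(4),(d@[-np.sin(a),np.cos(a)]).round(4))
E
python3 bl.py
```

```text
8.45 bowl in tub 0.0193 0.0557 z 0.0085 [-2.700e-01  3.000e-02  7.965e+01] [-0.5 -3.8  6.5]
scene 179 ball tub 0.081 0.0586
top 240 ball tub 0.0798 0.0554
```

Emit:
play_rows(
  steps=[
    [[0.0035,-0.0005,0.002,0,0,0,0],[0.0035,-0.0005,0.002,0,0,0,0],[0.0035,0,0.002,0,0,0,0],[0.0035,0,0.002,0,0,0,0],[0.0035,0,0.002,0,0,0,0],[0.0035,0,0.002,0,0,0,0],[0.0035,0,0.002,0,0,0,0],[0.0035,0,0.002,0,0,0,0],[0.0035,0,0.002,0,0,0,0],[0.0035,0,0.002,0,0,0,0],[0.0035,0,0.002,0,0,0,0]],
  ],
)

```text
time_s: 9.65
tool_pos: [0.4689, -0.0045, 0.0916]
tool_rot: [179.7, -29.9, 79.8]
force: [-1.0, -6.5, 7.5]
grip_width: 0.0214
grasp_force: 59.9
```

```bash
python3 st.py; python3 bl.py; python3 look.py pics/w4.png
```

```text
9.65 bowl in tub 0.0629 0.0564 z 0.0084 [-2.70e-01  7.00e-02  7.96e+01] [-1.  -6.5  7.5]
scene 175 ball tub 0.1071 0.061
top 244 ball tub 0.1052 0.0558
bowl est [0.4851 0.0829 0.0085] [-0.3  0.  79.6]
```

View pics/w4.png

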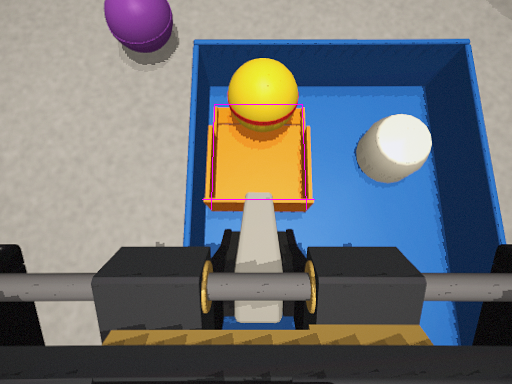

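The ball is against the end wall, centred on the nose (263,95). Pushing under it.

Emit:
play_rows(
  steps=[
    [[0.0026,0,0.0015,0,0,0,0],[0.0026,0,0.0015,0,0,0,0],[0.0026,0,0.0015,0,0,0,0],[0.0026,0,0.0015,0,0,0,0],[0.0026,0,0.0015,0,0,0,0],[0.0017,0,0.001,0,0,0,0],[0,0,0,0,0,0,0],[0,0,0,0,0,0,0]],
  ],
)

```text
time_s: 10.6
tool_pos: [0.4718, 0.013, 0.0916]
tool_rot: [179.7, -30.0, 79.8]
force: [-0.0, -4.1, 6.4]
grip_width: 0.0217
grasp_force: 59.9
```

```bash
python3 st.py; python3 bl.py
```

```text
10.6 bowl in tub 0.0807 0.0567 z 0.0085 [-2.500e-01  1.000e-02  7.964e+01] [-0.  -4.1  6.4]
scene 94 ball tub 0.0827 0.0591
top 128 ball tub 0.0558 0.0553
```

```bash
python3 look.py pics/w5.png
```

```text
bowl est [0.488  0.0994 0.0085] [-0.3  0.  79.6]
```

View pics/w5.png

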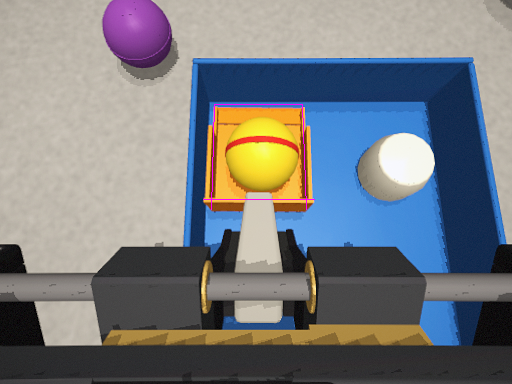

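The ball is well inside the bowl (262,155). Lifting gently with the nose slightly up.

Emit:
play_rows(
  steps=[
    [[-0.0015,0,-0.005,0,0,0,0],[0.0005,0,-0.0105,0,0,0,0],[0.0085,0,-0.0148,0,0.025,0,0],[0.0115,0,-0.019,0,0.025,0,0],[0.013,0,-0.021,0,0.025,0,0],[0.013,0,-0.021,0,0.025,0,0],[0.01,0,-0.015,0,0.025,0,0],[0.006,0,-0.008,0,0,0,0],[0.003,0,-0.004,0,0,0,0],[0,0,0,0,0,0,0],[0,0,0,0,0,0,0]],
  ],
)

```text
time_s: 11.85
tool_pos: [0.4677, 0.0035, 0.2244]
tool_rot: [179.9, -37.2, 79.8]
force: [-0.1, -0.6, -1.8]
grip_width: 0.0216
grasp_force: 59.9
```

```bash
python3 st.py
cat > plan.py <<'E'
from h import *
a=np.radians(79.8);X=np.array([np.cos(a),np.sin(a)]);ram=np.array([.532,.3645])
def noseT(off,zn,pitch): # front-edge (x=.05, underside-1.5mm) at ram+off*X, height zn
    T=scoopT(0,0,0,79.8,pitch);p=T[:3,:3]@[.05,0,-.0015];T[:3,3]=np.r_[ram+off*X,zn]-p;return T
if __name__=='__main__':
    A=noseT(-.03,.085,0)@gripT();B=noseT(-.03,.075,15)@gripT();C=noseT(-.03,.052,22)@gripT();D=noseT(-.03,.052,34)@gripT()
    T=cur();print(T[:3,3]);
    for p,q in((T,A),(A,B),(B,C),(C,D)): rows(p,q);print(q[:3,3].round(3))
E
python3 plan.py; python3 look.py pics/w6.png
```

```text
11.85 bowl in tub 0.0804 0.0596 z 0.153 [-5.000e-02 -7.160e+00  7.979e+01] [-0.1 -0.6 -1.8]
[0.46771465 0.00353748 0.22437636]
5 rows [0.0267, -0.0001, 0.0315, 0.0002, -0.025, 0.0]
[0.502 0.199 0.17 ]
3 rows [0.0113, 0.0, -0.0032, -0.0, -0.0873, 0.0]
[0.507 0.225 0.192]
1 rows [0.012, -0.0, 0.0139, 0.0, -0.1222, -0.0]
[0.51  0.24  0.182]
2 rows [0.0153, 0.0, -0.0073, 0.0, -0.1047, -0.0]
[0.515 0.269 0.199]
bowl est [0.485  0.0997 0.1529] [-0.  -7.2 79.8]
```

View pics/w6.png

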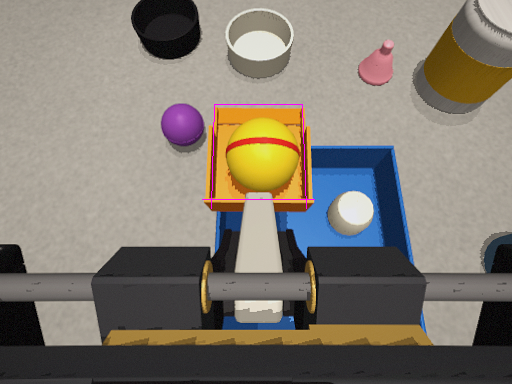

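Emit:
play_rows(
  steps=[
    [[0.0027,0,0.0032,0,-0.0025,0,0],[0.008,0,0.0095,0,-0.0075,0,0],[0.0147,0,0.0173,0,-0.0138,0,0],[0.02,0,0.0236,0,-0.0188,0,0],[0.0214,0,0.0252,0,-0.02,0,0],[0.0214,0,0.0252,0,-0.02,0,0],[0.0187,0,0.022,0,-0.0175,0,0],[0.0133,0,0.0157,0,-0.0125,0,0],[0.0093,0,0.011,0,-0.0088,0,0],[0.004,0,0.0047,0,-0.0038,0,0],[0,0,0,0,0,0,0],[0,0,0,0,0,0,0]],
  ],
)

```text
time_s: 13.1
tool_pos: [0.5035, 0.1982, 0.1692]
tool_rot: [179.9, -30.0, 79.8]
force: [-0.2, 0.3, -1.8]
grip_width: 0.0218
grasp_force: 59.9
```

```bash
cat > rm.py <<'E'
from plan import *
import sys
# rim visibility check from wrist+top: white ellipse vs model
for n in('top','scene','wrist'):
    c=read_camera(n)
    for s in silhouettes(n,'ramekin_center'):
        m=s['pixels'];v=hsv(c)[m]
        if len(v)<100 or np.median(v[:,2])<80: continue
        m=fillhull(m);ys,xs=np.nonzero(m);p=atz(c,xs.mean(),ys.mean(),.021)
        r,f=fit(RAM,[(c,m)],[p[0],p[1]],0,True);print(n,round(s['p'],2),r.round(4),round(f,3))
E
python3 st.py; python3 rm.py; python3 look.py pics/w7.png; python3 plan.py
```

```text
13.1 bowl in tub 0.2686 0.0587 z 0.0862 [-8.000e-02 -1.000e-02  7.972e+01] [-0.2  0.3 -1.8]
top 0.59 [0.5328 0.3623] 0.496
scene 0.85 [0.5347 0.3659] 0.071
bowl est [0.5198 0.2846 0.0864] [-0.1 -0.  79.7]
[0.50385326 0.19803517 0.16944066]
1 rows [0.0008, -0.0018, 0.0003, 0.0026, -0.0001, -0.0008]
[0.502 0.199 0.17 ]
3 rows [0.0113, 0.0, -0.0032, -0.0, -0.0873, 0.0]
[0.507 0.225 0.192]
1 rows [0.012, -0.0, 0.0139, 0.0, -0.1222, -0.0]
[0.51  0.24  0.182]
2 rows [0.0153, 0.0, -0.0073, 0.0, -0.1047, -0.0]
[0.515 0.269 0.199]
```

View pics/w7.png

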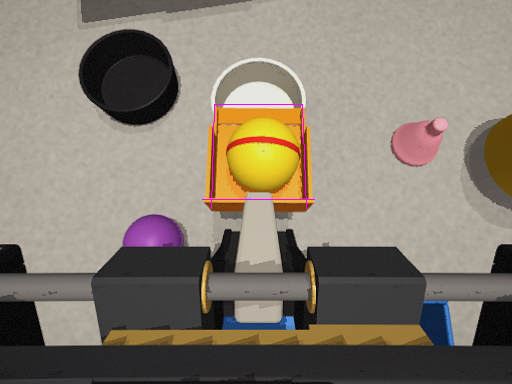

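The ball is still in the bowl and the ramekin rim (211–305) is centred ahead of the nose. I lower to just above the rim with about 1.5° of tip, so the ball settles against the crest.

Emit:
play_rows(
  steps=[
    [[-0.0015,-0.0005,0.0025,0,0,0,0],[-0.003,-0.0005,0.005,0,0,0,0],[-0.004,-0.0005,0.007,0,-0.006,0,0],[-0.003,0,0.005,0,-0.01,0,0],[-0.0015,0,0.003,0,-0.01,0,0],[0,0,0,0,0,0,0],[0,0,0,0,0,0,0],[0,0,0,0,0,0,0],[0,0,0,0,0,0,0],[0,0,0,0,0,0,0],[0,0,0,0,0,0,0],[0,0,0,0,0,0,0]],
  ],
)

```text
time_s: 14.65
tool_pos: [0.5022, 0.1987, 0.1434]
tool_rot: [179.9, -28.5, 79.8]
force: [-0.2, 0.4, -2.3]
grip_width: 0.0216
grasp_force: 59.9
```

Run:
```python
from plan import *
T=cur();S=T@np.linalg.inv(gripT());n=S@[.05,0,-.0015,1];print('nose',n[:3].round(4),'off',(n[:2]-ram)@X,Ro.from_matrix(S[:3,:3]).as_euler('xyz',degrees=True).round(2))
c=read_camera('wrist');h=hsv(c);m=big((h[...,0]>19)&(h[...,0]<34)&(h[...,1]>110)&(h[...,2]>80));ys,xs=np.nonzero(m);print('ball px',xs.min(),xs.max(),ys.min(),ys.max())
print('model rim far',proj(c,np.r_[ram+.054*X,.042]))
# far rim in picture: brightness column at rim centre
u=int(proj(c,np.r_[ram+.054*X,.042])[0,0]);print(c['frame'][10:90:3,u].mean(1).astype(int))
for p,z in((12,.054),(20,.052),(28,.05),(36,.05)):
    D=noseT(-.03,z,p)@gripT();rows(T,D,1);T=D
```

```text
nose [0.5266 0.3323 0.0553] off -0.03269692748104336 [-0.1   1.48 79.73]
ball px 230 300 94 164
model rim far [[257.84199897  35.32496515]]
[162 164 164 163 160 161 165 168 163 222 106 126 126 126 127 125 126 128
 221 223 224 224 223 224 224 224 224]
1 rows [0.029, -0.0, -0.0092, 0.0021, -0.1836, -0.0004]
1 rows [0.0199, -0.0, -0.0075, -0.0, -0.1396, -0.0]
1 rows [0.0202, -0.0, -0.0074, -0.0, -0.1396, 0.0]
1 rows [0.0205, -0.0, -0.0094, 0.0, -0.1396, 0.0]
```

Emit:
play_rows(
  steps=[
    [[0.0072,0,-0.0023,0,-0.046,0,0],[0.0072,0,-0.0023,0,-0.046,0,0],[0.0072,0,-0.0023,0,-0.046,0,0],[0.0072,0,-0.0023,0,-0.046,0,0],[0.005,0,-0.0019,0,-0.035,0,0],[0.005,0,-0.0019,0,-0.035,0,0],[0.005,0,-0.0019,0,-0.035,0,0],[0.005,0,-0.0019,0,-0.035,0,0],[0,0,0,0,0,0,0],[0,0,0,0,0,0,0]],
  ],
)

```text
time_s: 15.7
tool_pos: [0.5089, 0.238, 0.176]
tool_rot: [179.9, -10.0, 79.8]
force: [0.6, -0.8, -1.3]
grip_width: 0.0219
grasp_force: 59.9
```

Emit:
play_rows(
  steps=[
    [[0.004,0,-0.0015,0,-0.028,0,0],[0.004,0,-0.0015,0,-0.028,0,0],[0.004,0,-0.0015,0,-0.028,0,0],[0.004,0,-0.0015,0,-0.028,0,0],[0.004,0,-0.0015,0,-0.028,0,0],[0,0,0,0,0,0,0],[0,0,0,0,0,0,0],[0,0,0,0,0,0,0],[0,0,0,0,0,0,0],[0,0,0,0,0,0,0]],
  ],
)

```text
time_s: 16.7
tool_pos: [0.5126, 0.2558, 0.1859]
tool_rot: [179.9, -1.9, 79.7]
force: [0.5, 0.4, -1.4]
grip_width: 0.0214
grasp_force: 59.9
```

```bash
cat > ck.py <<'E'
from plan import *
T=cur();S=T@np.linalg.inv(gripT());n=S@[.05,0,-.0015,1];print('nose',n[:3].round(4),'off',(n[:2]-ram)@X,Ro.from_matrix(S[:3,:3]).as_euler('xyz',degrees=True).round(2))
for k in('wrist','top','scene'):
    c=read_camera(k);h=hsv(c);m=(h[...,0]>19)&(h[...,0]<34)&(h[...,1]>110)&(h[...,2]>80)
    b=np.zeros_like(m)
    if k=='top':b[150:260,80:260]=1
    elif k=='scene':b[140:220,200:390]=1
    else:b[:]=1
    m=m&b
    if not m.any():print(k,'none');continue
    m=big(m);ys,xs=np.nonzero(m);u,v=(xs.min()+xs.max())/2,(ys.min()+ys.max())/2
    print(k,m.sum(),u,v,'at z.036',atz(c,u,v,.036).round(4),'ram',proj(c,np.r_[ram,.036]).round(1))
E
python3 ck.py
```

```text
nose [0.5276 0.3364 0.0464] off -0.028446221096028686 [-0.11 28.07 79.63]
wrist 2104 239.5 68.0 at z.036 [0.5162 0.3739 0.036 ] ram [[257.5  75.2]]
top none
scene 115 358.5 185.0 at z.036 [0.5298 0.3814 0.036 ] ram [[353.6 185.2]]
```

Emit:
play_rows(
  steps=[
    [[-0.003,0,-0.004,0,0,0,0],[-0.008,0,-0.012,0,0,0,0],[-0.012,0,-0.02,0,0,0,0],[-0.015,0,-0.025,0,0,0,0],[-0.015,0,-0.025,0,0,0,0],[-0.01,0,-0.015,0,0,0,0],[0,0,0,0,0,0,0],[0,0,0,0,0,0,0]],
  ],
)

```text
time_s: 17.65
tool_pos: [0.5006, 0.1911, 0.2851]
tool_rot: [179.8, -1.9, 79.7]
force: [-0.4, 0.6, -1.8]
grip_width: 0.0216
grasp_force: 59.9
```

```bash
python3 ck.py
python3 - <<'E'
from h import *
c=save('wrist','pics/w8.png')
T=cur();B=scoopT(.53,.02,.19,70)@gripT();A=scoopT(.54,-.30,.13,69)@gripT();F=scoopT(.54,-.30,.013,69)@gripT()
for p,q in((T,B),(B,A),(A,F)):rows(p,q);print(q[:3,3].round(3))
E
```

```text
nose [0.5157 0.2717 0.1456] off -0.09423235043513822 [-0.18 28.06 79.61]
wrist 3395 482.0 80.0 at z.036 [0.8018 0.2529 0.036 ] ram [[257.5  26.9]]
top none
scene 115 358.5 185.0 at z.036 [0.5298 0.3814 0.036 ] ram [[353.6 185.2]]
6 rows [-0.0408, 0.0104, -0.008, -0.008, 0.0815, 0.0277]
[ 0.5   -0.063  0.273]
8 rows [-0.0358, 0.0149, -0.012, -0.0011, -0.0, 0.0019]
[ 0.508 -0.382  0.213]
3 rows [-0.0195, -0.0, 0.0338, -0.0, -0.0, -0.0]
[ 0.508 -0.382  0.096]
```

View pics/w8.png

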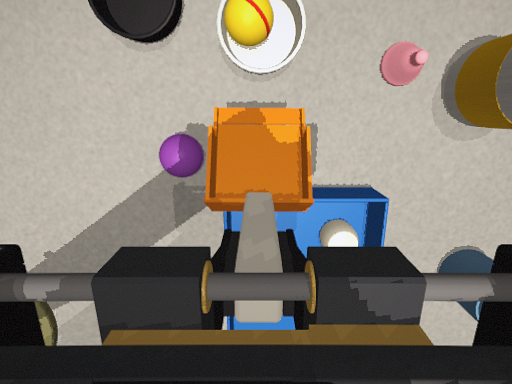

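The ball rests in the ramekin (248,20). The black bowl, nipple, cap and mug are where they were. Returning the scoop.

Emit:
play_rows(
  steps=[
    [[-0.041,0.0104,-0.008,-0.008,0.0815,0.0277,0],[-0.041,0.0104,-0.008,-0.008,0.0815,0.0277,0],[-0.041,0.0104,-0.008,-0.008,0.0815,0.0277,0],[-0.041,0.0104,-0.008,-0.008,0.0815,0.0277,0],[-0.041,0.0104,-0.008,-0.008,0.0815,0.0277,0],[-0.041,0.0104,-0.008,-0.008,0.0815,0.0277,0],[0,0,0,0,0,0,0]],
  ],
)

```text
time_s: 18.55
tool_pos: [0.4974, -0.0741, 0.2695]
tool_rot: [-179.7, -30.0, 68.9]
force: [0.6, -0.3, -1.7]
grip_width: 0.0214
grasp_force: 59.9
```

Run:
```python
from h import *
T=cur();A=scoopT(.535,-.312,.10,69)@gripT();F=scoopT(.535,-.312,.0085,69)@gripT()
print(T[:3,3])
for p,q in((T,A),(A,F)):rows(p,q);print(q[:3,3].round(3))
```

```text
[ 0.49735883 -0.07406713  0.26950047]
8 rows [-0.0375, 0.0151, -0.0092, -0.0005, 0.0, -0.0002]
[ 0.503 -0.394  0.183]
3 rows [-0.0152, 0.0, 0.0264, -0.0, -0.0, -0.0]
[ 0.503 -0.394  0.092]
```

Emit:
play_rows(
  steps=[
    [[-0.0375,0.0151,-0.0092,0,0,0,0],[-0.0375,0.0151,-0.0092,0,0,0,0],[-0.0375,0.0151,-0.0092,0,0,0,0],[-0.0375,0.0151,-0.0092,0,0,0,0],[-0.0375,0.0151,-0.0092,0,0,0,0],[-0.0375,0.0151,-0.0092,0,0,0,0],[-0.0375,0.0151,-0.0092,0,0,0,0],[-0.0375,0.0151,-0.0092,0,0,0,0],[0,0,0,0,0,0,0],[0,0,0,0,0,0,0]],
  ],
)

```text
time_s: 19.55
tool_pos: [0.5114, -0.3844, 0.1855]
tool_rot: [-179.9, -30.2, 69.8]
force: [-0.0, 0.9, -0.4]
grip_width: 0.0218
grasp_force: 59.9
```

Emit:
play_rows(
  steps=[
    [[-0.0152,0,0.0264,0,0,0,0],[-0.0152,0,0.0264,0,0,0,0],[-0.009,0,0.0156,0,0,0,0],[-0.0035,0,0.006,0,0,0,0],[0,0,0,0,0,0,0],[0,0,0,0,0,0,0]],
  ],
)

```text
time_s: 20.15
tool_pos: [0.5128, -0.3844, 0.1035]
tool_rot: [179.7, -30.0, 70.1]
force: [-0.8, -0.5, -1.4]
grip_width: 0.0215
grasp_force: 59.9
```

Run:
```python
from h import *
T=cur();S=T@np.linalg.inv(gripT());print(S[:3,3].round(4),Ro.from_matrix(S[:3,:3]).as_euler('xyz',degrees=True).round(2),np.round(get_obs()['force'],1))
```

```text
[ 0.5433 -0.3018  0.0204] [-2.300e-01 -2.000e-02  6.994e+01] [-0.8 -0.5 -1.4]
```

Emit:
play_rows(
  steps=[
    [[-0.003,0,0.0052,0,0,0,0],[-0.002,0,0.0035,0,0,0,0],[-0.001,0,0.0017,0,0,0,0],[-0.0005,0,0.0009,0,0,0,0],[0,0,0,0,0,0,0],[0,0,0,0,0,0,0]],
  ],
)

```text
time_s: 20.75
tool_pos: [0.5118, -0.3846, 0.0906]
tool_rot: [179.8, -30.1, 70.0]
force: [-2.8, -1.0, 6.0]
grip_width: 0.0216
grasp_force: 59.9
```

Emit:
play_rows(
  steps=[
    [[-0.0005,0,0.0009,0,0,0,0],[0,0,0,0,0,0,0],[0,0,0,0,0,0,0]],
  ],
)

```text
time_s: 21.05
tool_pos: [0.5118, -0.3847, 0.0905]
tool_rot: [179.8, -30.1, 70.0]
force: [-4.8, -1.4, 9.0]
grip_width: 0.022
grasp_force: 59.9
```

Emit:
play_rows(
  steps=[
    [[0.0004,0,-0.0007,0,0,0,0],[0,0,0,0,0,0,0.03],[0,0,0,0,0,0,0.06],[0,0,0,0,0,0,0.087],[0,0,0,0,0,0,0.087],[0,0,0,0,0,0,0.087],[0,0,0,0,0,0,0.087],[0,0,0,0,0,0,0.087],[0,0,0,0,0,0,0.087]],
  ],
)

```text
time_s: 21.95
tool_pos: [0.5119, -0.3842, 0.0886]
tool_rot: [179.9, -30.0, 70.0]
force: [-0.0, 0.1, 0.1]
grip_width: 0.0774
grasp_force: 0.0
```

Emit:
play_rows(
  steps=[
    [[0,0,-0.02,0,0,0,0.087],[0,0,-0.035,0,0,0,0.087],[0,0,-0.04,0,0,0,0.087],[0,0,-0.04,0,0,0,0.087],[0,0,-0.02,0,0,0,0.087],[0,0,0,0,0,0,0.087],[0,0,0,0,0,0,0.087],[0,0,0,0,0,0,0.087]],
  ],
)

```text
time_s: 22.75
tool_pos: [0.485, -0.4554, 0.221]
tool_rot: [-180.0, -30.2, 70.0]
force: [-0.7, 0.4, 0.1]
grip_width: 0.087
grasp_force: 0.0
```

```bash
python3 - <<'E'
from h import *
C={n:read_camera(n) for n in('top','scene')}
ROI={'top':(300,160,400,280),'scene':(100,130,200,220)}
for n in C:
    h=hsv(C[n]);m=(h[...,0]>=5)&(h[...,0]<=17)&(h[...,1]>150)&(h[...,2]>60)
    w=np.zeros_like(m);r=ROI[n];w[r[1]:r[3],r[0]:r[2]]=1;m=fillhull(big(m&w))
    r,f=fit(BOWL,[(C[n],m)],[.543,-.302,np.radians(70)],.004);print('bowl',n,m.sum(),r[:2].round(4),np.degrees(r[2]).round(1),round(f,3))
    for t in('ramekin_center','cap','nipple','mug','ball_center'):
        for s in silhouettes(n,t)[:2]:
            ys,xs=np.nonzero(s['pixels']);print(n,t,round(s['p'],2),xs.mean().round(1),ys.mean().round(1))
o=get_obs();print(o['time_s'],o['tool_pos'],o['grip_width'])
E
python3 ck.py
```

```text
bowl top 856 [ 0.5379 -0.3032] 72.9 0.127
top ramekin_center 0.9 111.1 249.7
top ramekin_center 0.61 137.3 203.3
top cap 0.54 232.5 186.0
top nipple 0.62 163.2 150.0
top nipple 0.5 348.7 220.8
top mug 0.55 266.9 123.6
top ball_center 0.63 177.0 249.0
top ball_center 0.55 130.8 208.2
bowl scene 782 [ 0.543  -0.3025] 69.0 0.057
scene ramekin_center 0.58 367.9 158.8
scene ramekin_center 0.57 351.5 191.4
scene cap 0.73 264.3 196.1
scene nipple 0.52 337.7 228.0
scene nipple 0.19 151.4 171.3
scene mug 0.77 225.2 244.3
scene mug 0.21 151.7 171.6
scene ball_center 0.79 357.3 183.0
scene ball_center 0.6 312.7 154.8
23.35 [ 0.48503746 -0.45703736  0.22285534] 0.08690841472351052
nose [ 0.5326 -0.3274  0.1384] off -0.6808841360645569 [-1.200e-01 -4.000e-02  6.993e+01]
wrist 87 320.5 336.0 at z.036 [ 0.5205 -0.5648  0.036 ] ram [[ 119.3 -211.8]]
top 201 131.5 210.0 at z.036 [0.5124 0.3729 0.036 ] ram [[134.6 203.8]]
scene 114 358.5 185.0 at z.036 [0.5298 0.3814 0.036 ] ram [[353.6 185.2]]
```

The scoop is flat on the mat, the ball is in the ramekin, and nothing else has moved. Handing in.

```bash
python3 -c "
from cell import *
print(sign_off())"
```

```text
the job is handed in; nothing more can be done
None
```

The job is handed in at about 23 s of the 58 s allowed: the yellow ball is in the white ramekin, the scoop is back on its mat right way up and released, and in the last camera check the ramekin, cap, nipple and mug stood where they were.

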